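# Level a leaning hotplate stirrer with a pry bar and a shim

## Task

The hotplate stirrer leans forward on its short front foot. Lever its front edge up with the pry bar over the fulcrum block, hook the pressed-down bar under the catch so that it holds the stirrer up, and slide the flat shim under the middle of the front foot. Then unhook the bar, let the stirrer down on the shim so that it stands level, and lay the bar flat on the bench at least 5 cm clear of the stirrer, without shoving the stirrer out of place or disturbing the glassware.

Things in the scene. Friction and masses are not known exactly. Their poses are not given: they have to be found in the camera images.
- fulcrum: Low dark steel block fixed to the bench, 36 (x) x 50 (y) mm, with a half-round steel ridge (radius 8 mm) along its y. Origin at the centre of its underside; the crest is 21 mm above it. Its x axis points level to the front of the stirrer, whose front edge is 41 to 49 mm from the origin.
- catch: Steel post with an overhanging level arm, fixed about 170 mm from the fulcrum on its -x side; axes nearly as the fulcrum's. Origin on the bench. Post at y -38 to -26 mm; arm 16 mm wide, from y -38 to +12 mm, underside 25, top 37 mm up; foot plate 50 x 34 x 6 mm, y -55 to -21 mm. The pressed-down bar swings under the open +y end of the arm towards -y, and springs up against it on release.
- catch_arm (a point): Point on the underside of the catch's arm where the bar should rest, over the catch's origin, 25 mm above the bench.
- stirrer: Grey hotplate stirrer, white plate on top, 1.9 to 3.1 kg, loose, 200 (x) x 180 (y) mm, 71 mm tall. Origin: its middle, at bench level when level. x points from the front (two black knobs 12 mm proud, 46 mm up, y -50 and +50) to the rear; z leans 0.05 rad forward at first. Flat underside at z 27 mm. Rear feet at x 80, y -70 and +70 mm. At front_edge 7 to 17 N upwards lifts the front.
- front_foot (a point): Lowest point of the stirrer's one front foot (domed, radius 10 mm, 8 mm too short), at (-80, -45, 8) mm in its frame, 20 mm behind the front edge. On the bench at first; it must rise more than 8 mm to let the shim in. With the bar under the catch it stands about 11 to 14 mm up.
- front_edge (a point): Point on the lower front edge of the stirrer, (-100, +45, 27) mm in its frame, where the bar's tip goes under. At first about 18 mm above the bench.
- rear_edge (a point): Point midway between the bottoms of the two rear feet; it should stay where it is.
- bar: Dark steel pry bar, 300 mm long, 0.34 kg, loose, flat on the bench at first. Shank 12 x 12 mm; the last 45 mm at +x is a flat tip 22 mm wide, 5 mm thick, at mid height; black rubber sleeve on the other end. Origin: centre of the underside at mid length. With the tip 15 mm under the stirrer the fulcrum is about 60 mm from the tip's end; caught by the catch the bar is nearly level, its butt slightly low.
- bar_tip (a point): Centre of the bar's tip end, (150, 0, 6) mm in the bar's frame.
- bar_butt (a point): Centre of the bar's sleeved end, (-150, 0, 6) mm in the bar's frame.
- shim: Plain aluminium strip, 120 (x) x 36 (y) x 8 mm (z), 0.09 kg, loose, square ends, lying flat on the bench. Origin: centre of the underside.
- flask: Bystander: conical glass flask, 84 mm across, 121 mm tall. Origin: centre of its underside.
- cylinder: Bystander: glass measuring cylinder with a round foot, 64 mm across, 120 mm tall. Origin: centre of its underside.
- beaker: Bystander: glass beaker, 68 mm across, 85 mm tall. Origin: centre of its underside.
Mind the look-alikes: they are no part of the job. There is more than one size of the shim; the one meant has the size given above. Leave any pink look-alike of the fulcrum alone.

How it is judged (in metres and radians):
On the way, in this order (a step that is already met when the one before it is completed fails the run):
1. the bar, borne by the fulcrum and hooked under the catch, holds the front foot more than 9 mm up (height (world z) of front_foot above 0.009 m and contact force between bar and stirrer above 1 N and contact force between bar and fulcrum above 1 N and contact force between bar and catch above 0.3 N), for 0.2 s.
2. with the bar still holding the stirrer up, the shim lies under the front foot (contact force between bar and stirrer above 1 N and x of front_foot in the frame of shim between -0.053 and 0.053 m and y of front_foot in the frame of shim between -0.014 and 0.014 m and z of front_foot in the frame of shim above 0.006 m and height (world z) of shim below 0.006 m), for 0.1 s.
At the end, for the whole second after the job is handed in: Stirrer level within 0.012 rad, front foot bearing on the shim, 7 mm or more inside its ends and 4 mm inside its sides; rear feet moved under 25 mm; bar flat on the bench, its ends over 135 mm from the stirrer's middle, not touching it; all at rest (angle between stirrer's own z axis and vertical below 0.012 rad and contact force between shim and stirrer above 2 N and x of front_foot in the frame of shim between -0.053 and 0.053 m and y of front_foot in the frame of shim between -0.014 and 0.014 m and distance of rear_edge from where it was at the start of the episode below 0.025 m and height (world z) of bar below 0.008 m and angle between bar's own x axis and vertical between 1.53 and 1.61 rad and horizontal distance between each of bar_tip, bar_butt and stirrer above 0.135 m and contact force between bar and stirrer below 0.1 N and linear speed of each of bar, stirrer, shim below 0.02 m/s).
It fails at once if a piece of glassware is shifted by more than 30 mm or tipped (distance of any of flask, cylinder, beaker from where it was at the start of the episode above 0.03 m or angle between any of flask, cylinder, beaker's own z axis and vertical above 0.4 rad).
It also fails if it takes over 67 s, if anything falls off the work surface, if the arm or the gripper's body presses on something with over 40 N, if the wrist force passes 120 N, or if a joint passes its speed limit or range.

## Robot

A 6-joint arm with a two-finger parallel gripper is mounted at the origin on the work surface. World frame = base frame: x ahead of the robot, y to its left, z up, the work surface at z = 0. Lengths are in mm, angles in rad, forces in N, time in s.
With the tool pointing down it reaches from about 275 to 850 mm from the base axis. Payload 5.2 kg.
Tool frame: the origin (TCP) lies at the very end of the fingers, on their centre line; the grasp point (between the pads) lies 19 mm behind it; z points along the fingers, y is the line along which they close (so a half turn about z gives the same grasp; the last joint's range is limited). The gripper opens to 85 mm and grips with 20 to 120 N. Pads are 22 mm wide; open, the fingers measure 114 mm over their backs; the gripper's body (76 mm by 85 mm) begins 54 mm behind the grasp point. The pads swing forward as they close: fully open they stand 13 mm farther back than shut.
Start: joints at [-1.432, 0.259, 1.535, -0, 1.348, -0.203], TCP at [184.372, -518.182, 231.31] pointing down, gripper open.
Joint ranges: [-3.14, 3.14], [-0.91, 2.08], [0.19, 2.58], [-1.22, 4.36], [0.22, 2.71], [-3.12, 3.12]. Speed limits (rad/s): [2.57, 2.57, 3.14, 3.14, 3.14, 3.14].

## Interface

Orientations are given as a unit quaternion [w, x, y, z].
In Python, from station import env gives the robot as it stands.
- The arm moves only by the tool step_arm, never from a script. Its argument "rows" is one flat list of numbers, 5 for each row, row after row: the closure, from -1 (fully open) to 1 (shut), then the shift along the tool's x, y, z in cm, then the turn about the tool's z in degrees. In form: [jaw, x, y, z, turn, jaw, x, y, z, turn, ...]. A call has exactly 10 rows; each row is the pose to reach, as a shift and turn from the pose commanded when the call began, along the tool's axes at that moment; what a row does not reach only later rows make up. A row lasts 1/10 s, in which the tool goes at most 50 mm and 8.59 degrees, less where a joint would pass 70% of its speed; a pose out of reach is approached as far as the arm can. A call with a gripper value outside its range is refused whole. The fingers move at their own pace and stop on an object; the grip force is fixed at half the most. Time passes only in rows, so rows that repeat a pose let the fingers close, or fill a call up. It gives the time, the measured TCP pose, the force, the opening and the grip force at its end, in the units of the state.
- env.sense(): the state, without advancing time (a new reading comes with each control period).
- env.capture(name): name is "side" or "top" or "wrist"; returns a dict with "frame" (480x640x3 uint8, red, green, blue), "depth" (480x640 float32, mm along the optical axis (not along the pixel's ray), 0 where there is no reading), "fx", "fy", "cx", "cy" (pixels), "position" and "rotation" of the camera in the world. Camera axes: x right, y down, z forward; pixel columns grow to the right and rows downward; lengths in mm; the calibration is good to about 2 mm. A picture is of the moment at which its call begins.
- env.sign_off(): hands the job in; it is judged then, once.
The state is a dict: "time_s": time; "joints": joint angles; "dq": joint speeds; "joint_torque": joint torques, N m; "tcp_pos": TCP position; "ee_rot": TCP orientation; "force": force on the tool from outside, world axes, zero at the start; "moment": the same for the moment, N m; "gripper_width": opening from 0.0 (shut) to 1.0 (fully open); "grip_force": force on a finger pad.
Only numpy, scipy, OpenCV 4.12 (cv2) and the standard library are available. Lean on these libraries where they do the work, as an engineer would, in place of code of your own. Each camera call takes 0.05 s, during which the arm holds its last target. There are 200 camera calls.

## Working session

There is one attempt and no reset: what is moved stays moved. The work goes in short steps, Python scripts to look and compute and a tool call to move; the robot and the scene stay as the last step left them, time stands still between calls to the robot, and variables do not carry over. Pictures are saved under pics/ and viewed, at most 10 in all, crops included, and the job is handed in when it is done.

Besides the shell and the picture viewer there is one more tool, called by a JSON object that holds its "op" and its "data", one argument or row to a line. step_arm: Moves the arm, as the interface text tells. Its arguments: {"type":"object","properties":{"rows":{"type":"array","items":{"type":"number"}}},"required":["rows"]}

```bash
mkdir -p pics; ls; python3 - <<'E'
from station import env
import cv2,numpy as np,pickle
for n in ("top","side"):
    c=env.capture(n); pickle.dump(c,open(n+".pkl","wb"))
    cv2.imwrite(f"pics/{n}0.png",c["frame"][:,:,::-1]); print(n,c["fx"],c["cx"],c["cy"],c["position"],np.round(c["rotation"],3).tolist())
print(env.sense())
E
```

```text
pics
top 487.3500296501735 321.07852156149124 232.2050212848408 [ 342.87211735  -54.36512233 1186.48725115] [0.067, -0.7, 0.709, -0.048]
side 532.7572277734978 330.7509742220612 231.6993009810134 [ 67.81268012 539.68381366 967.65263107] [0.115, -0.323, 0.884, -0.318]
{'time_s': 0.1, 'joints': array([-1.43180174e+00,  2.59273398e-01,  1.53595416e+00, -1.59184795e-05,
        1.34797393e+00, -2.02822825e-01]), 'dq': array([ 0.00065961, -0.00220091, -0.00352736, -0.00051835, -0.00095975,
        0.00033512]), 'joint_torque': array([ 3.31004674e-03, -4.46967494e+01, -2.91246718e+01, -3.33328262e-05,
        6.26829366e-03,  4.07991806e-06]), 'tcp_pos': array([ 184.30051984, -517.71849185,  230.5638623 ]), 'ee_rot': array([-8.04256909e-04,  9.85430004e-01,  1.70079571e-01,  1.79108631e-05]), 'force': array([-0.35436594, -0.48977298, -0.68021859]), 'moment': array([-0.03908627,  0.03154524, -0.04020261]), 'grip_force': 0.0, 'gripper_width': 0.9995149737682925}
```

View pics/top0.png

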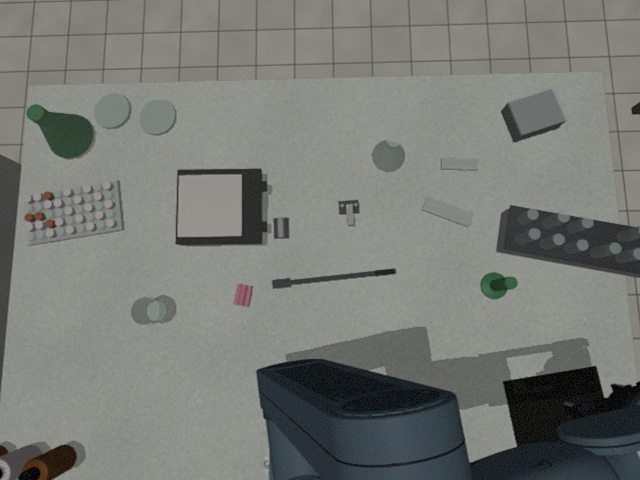

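View pics/side0.png

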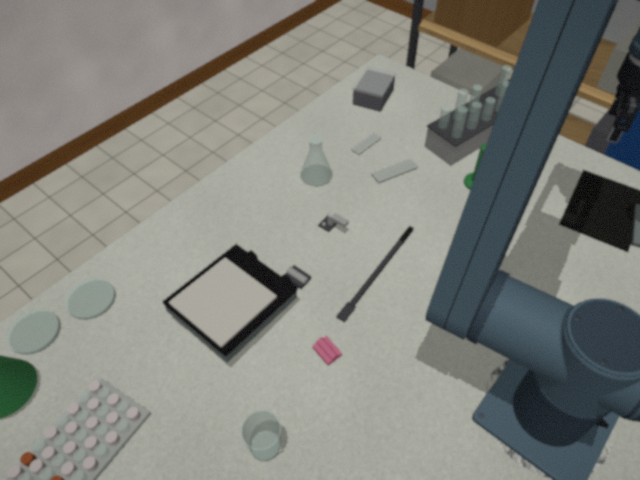

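The top view shows the stirrer at about (220,207) with its front facing right. The fulcrum is at (281,228) and the catch at (348,212). The bar runs from its tip at (275,284) to its sleeve at (395,271). The two strips are at (447,211), large, and (459,164), small, and the flask is at (388,155). The side view agrees. Next I'll measure these positions.

```bash
cat > h.py <<'E'
import numpy as np,cv2,pickle
from scipy.spatial.transform import Rotation as R
def rot(c): 
    q=np.array(c["rotation"]); return q if q.shape==(3,3) else R.from_quat(q[[1,2,3,0]]).as_matrix()
def ray(c,uv,z):
    uv=np.atleast_2d(np.array(uv,float)); d=np.c_[(uv[:,0]-c["cx"])/c["fx"],(uv[:,1]-c["cy"])/c["fy"],np.ones(len(uv))]@rot(c).T
    p=np.array(c["position"]); return p+d*((z-p[2])/d[:,2])[:,None]
def proj(c,P):
    q=(np.atleast_2d(P)-c["position"])@rot(c); return np.c_[q[:,0]/q[:,2]*c["fx"]+c["cx"],q[:,1]/q[:,2]*c["fy"]+c["cy"]]
def cloud(c):
    v,u=np.mgrid[:480,:640]; d=c["depth"]; k=np.stack([(u-c["cx"])/c["fx"]*d,(v-c["cy"])/c["fy"]*d,d],-1)
    return k@rot(c).T+c["position"]
E
python3 - <<'E'
from h import *
c=pickle.load(open("top.pkl","rb")); P=cloud(c); f=c["frame"]; hsv=cv2.cvtColor(f,cv2.COLOR_RGB2HSV)
print("base px",proj(c,[[0,0,0],[500,0,0],[500,-300,0]]).round())
print("table z",np.median(P[300:330,180:250,2]),P[300:330,180:250,2].std())
def box(n,m,roi,z):
    M=np.zeros((480,640),np.uint8); x0,y0,x1,y1=roi; M[y0:y1,x0:x1]=m[y0:y1,x0:x1]
    nn,l,s,_=cv2.connectedComponentsWithStats(M); k=1+np.argmax(s[1:,4]); v,u=np.nonzero(l==k)
    w=ray(c,np.c_[u,v],z)[:,:2].astype(np.float32); r=cv2.minAreaRect(w); b=cv2.boxPoints(r)
    print(n,len(u),"c",np.round(r[0]),"size",np.round(r[1]),"corners",b.round().tolist(),"medz",np.median(P[v,u,2]).round(1))
g=f.max(2)
for t in (70,90,110): box("bar",(g<t).astype(np.uint8),(262,255,410,300),8)
for t in (60,90): box("stir",((g<t)).astype(np.uint8),(165,160,275,255),60)
h=((P[:,:,2]>3)).astype(np.uint8)
bg=np.median(f[300:330,180:250].reshape(-1,3),0); print(bg)
d=(np.abs(f.astype(int)-bg).max(2)>35).astype(np.uint8)
box("fulc",(g<130).astype(np.uint8),(271,212,295,245),15)
box("catch dark",(g<100).astype(np.uint8),(330,195,365,230),6)
box("catch h",(P[:,:,2]>15).astype(np.uint8),(330,195,365,230),37)
for n,roi in(("big",(415,190,480,230)),("small",(435,152,485,175))):
    box(n,(P[:,:,2]>4).astype(np.uint8),roi,8)
a=cv2.resize(f[130:310,160:500],None,fx=2.35,fy=2.35,interpolation=2); cv2.imwrite("pics/c1.png",a[:,:,::-1])
E
```

```text
base px [[314. 464.]
 [312. 248.]
 [435. 246.]]
table z 0.41866884445448704 77.548527602069
bar 567 c [425. -51.] size [ 18. 295.] corners [[404.0, 95.0], [428.0, -199.0], [446.0, -197.0], [422.0, 96.0]] medz 11.6
bar 640 c [426. -51.] size [ 21. 299.] corners [[402.0, 97.0], [428.0, -201.0], [449.0, -199.0], [423.0, 98.0]] medz 11.6
bar 778 c [426. -51.] size [ 22. 299.] corners [[401.0, 97.0], [430.0, -201.0], [452.0, -199.0], [423.0, 99.0]] medz 11.3
stir 2316 c [596. 213.] size [183. 214.] corners [[504.0, 319.0], [505.0, 106.0], [687.0, 107.0], [686.0, 320.0]] medz 56.4
stir 2639 c [595. 213.] size [186. 218.] corners [[502.0, 321.0], [503.0, 103.0], [689.0, 104.0], [688.0, 322.0]] medz 56.3
[144. 146. 140.]
fulc 353 c [549.  75.] size [39. 53.] corners [[523.0, 56.0], [576.0, 56.0], [576.0, 95.0], [523.0, 95.0]] medz 14.6
catch dark 180 c [600. -91.] size [34. 49.] corners [[581.0, -67.0], [585.0, -116.0], [619.0, -114.0], [615.0, -65.0]] medz 6.2
catch h 145 c [574. -93.] size [51. 16.] corners [[548.0, -87.0], [549.0, -103.0], [600.0, -99.0], [599.0, -83.0]] medz 37.3
big 719 c [ 584. -332.] size [123.  42.] corners [[541.0, -381.0], [580.0, -397.0], [627.0, -283.0], [588.0, -267.0]] medz 8.2
small 346 c [ 703. -369.] size [91. 31.] corners [[684.0, -413.0], [715.0, -415.0], [721.0, -324.0], [690.0, -322.0]] medz 6.7
```

View pics/c1.png

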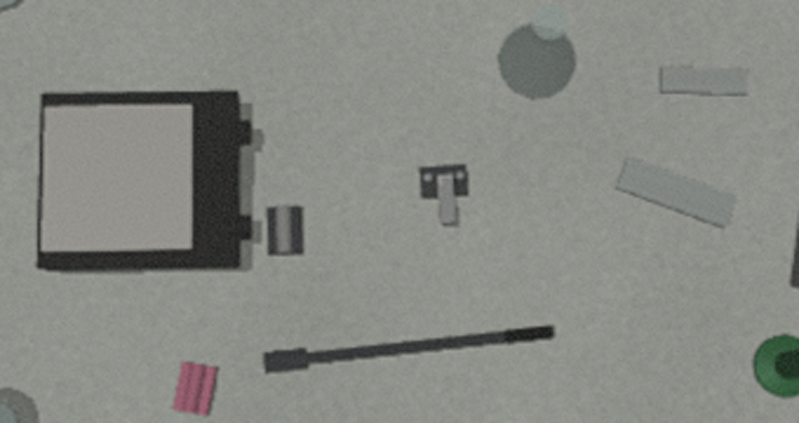

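The crop shows the same layout. The stirrer front is at crop x≈240 and the fulcrum at (285,230). The catch arm points down at (447,200), with its open end at (449,225). The bar tip is on the left at (265,361). The 120×36 strip is the lower one, at (675,193).

```bash
cat >> h.py <<'E'
def plan(env,x,y,z,ang):
    s=env.sense(); q=s["ee_rot"]; M=R.from_quat(np.array(q)[[1,2,3,0]]).as_matrix(); p=np.array(s["tcp_pos"])
    a=np.degrees(np.arctan2(M[1,0],M[0,0])); t=-((ang-a+180)%360-180)
    print("at",p.round(1),"ang",a.round(1),"-> cm",(M.T@(np.array([x,y,z])-p)/10).round(2),"turn",round(t,1))
E
python3 - <<'E'
from station import env
from h import *
c=pickle.load(open("top.pkl","rb")); P=cloud(c); h=P[:,:,2]
m=(h>50)&(h<90)&(P[:,:,0]>500)&(P[:,:,0]<690)&(P[:,:,1]>60)&(P[:,:,1]<330)
Q=P[m]
for x in (520,545,600,630,670):
    k=Q[(abs(Q[:,0]-x)<6)]; j=k[k[:,1].argsort()]; print(x,j[0].round(),j[3].round(),j[-1].round())
k=Q[abs(Q[:,1]-200)<30]; print("x range",k[:,0].min(),k[:,0].max())
Q=P[(h>15)&(h<600)&(P[:,:,1]<-150)&(P[:,:,0]>150)&(P[:,:,0]<760)]
for i in range(0,1): print("tall obj",Q[:,2].max())
for a in range(-700,-150,50):
    k=Q[(Q[:,1]>=a)&(Q[:,1]<a+50)]
    if len(k): print(a,k.min(0).round(),k.max(0).round())
plan(env,437,-172,120,95.3)
E
```

```text
520 [522. 118.  57.] [516. 118.  54.] [525. 319.  59.]
545 [547. 107.  52.] [547. 110.  51.] [549. 320.  61.]
600 [604. 118.  59.] [597. 119.  55.] [606. 318.  65.]
630 [634. 119.  54.] [630. 120.  52.] [627. 321.  59.]
670 [666. 119.  57.] [672. 120.  52.] [675. 319.  63.]
x range 505.93662166288937 688.151045332585
tall obj 599.9094713723416
-700 [ 430. -700.   15.] [ 545. -650.  159.]
-650 [ 442. -650.   15.] [ 556. -600.  161.]
-600 [ 195. -600.   16.] [ 565. -550.  307.]
-550 [ 197. -550.   15.] [ 760. -500.  422.]
-500 [ 155. -500.   15.] [ 582. -450.  441.]
-450 [ 156. -450.   15.] [ 524. -400.  589.]
-400 [ 220. -400.  569.] [ 228. -350.  600.]
-350 [ 214. -350.  580.] [ 220. -307.  600.]
-250 [ 692. -231.   15.] [ 745. -200.  125.]
-200 [ 434. -200.   15.] [ 759. -153.  126.]
at [ 184.3 -517.7  230.6] ang 19.6 -> cm [ 35.39 -24.08  11.11] turn -75.7
```

{"op": "step_arm", "data": {
  "rows": [0,3.5,-2.4,0,-8.5,0,7,-4.8,0,-17,0,10.6,-7.2,0,-25.5,0,14.2,-9.6,0,-34,0,17.7,-12,2,-42.5,0,21.2,-14.5,4,-51,0,24.8,-16.9,6,-59.5,0,28.3,-19.3,8,-68,0,31.9,-21.7,10,-75.7,0,35.4,-24.1,11.1,-75.7]
}}

```text
time_s: 1.1
tcp_pos: [437.0, -170.2, 118.6]
ee_rot: [-0.001, 0.672, 0.74, -0.0]
force: [0.4, -0.9, -0.3]
gripper_width: 0.504
grip_force: 0.0
```

```bash
python3 - <<'E'
from station import env
from h import *
c=env.capture("wrist"); P=cloud(c); h=P[:,:,2]; g=c["frame"].max(2)
plan(env,437,-172,2,95.3)
print(c["position"])
m=(h>5)&(h<16)&(P[:,:,0]>400)&(P[:,:,0]<470)&(P[:,:,1]<-60)&(P[:,:,1]>-230)
Q=P[m]; print(len(Q),Q[:,1].min())
for y in range(-205,-60,15):
    k=Q[abs(Q[:,1]-y)<4]
    if len(k): print(y,k[:,0].min().round(1),k[:,0].max().round(1),np.median(k[:,2]).round(1))
E
```

```text
at [ 439.  -165.   117.5] ang 95.4 -> cm [-0.74 -0.25 11.55] turn 0.1
[430.07134636 -96.7211513  260.72596446]
3885 -199.2819423982594
-190 433.1 446.9 11.7
-175 431.7 445.3 11.9
-160 430.3 444.5 11.7
-145 429.7 442.1 11.4
-130 428.3 440.6 11.3
-115 426.9 439.1 11.5
-100 425.5 437.8 11.2
-85 424.2 436.6 11.3
-70 422.8 435.0 11.4
```

{"op": "step_arm", "data": {
  "rows": [0.3,0,0.1,4,0,0.3,0,0.1,8,0,0.3,0,0.1,10.5,0,0.3,0,0.1,11.5,0,0.3,0,0.1,11.7,0,0.3,0,0.1,11.7,0,1,0,0.1,11.7,0,1,0,0.1,11.7,0,1,0,0.1,11.7,0,1,0,0.1,11.7,0]
}}

```text
time_s: 2.15
tcp_pos: [439.1, -173.2, 4.8]
ee_rot: [0.002, 0.674, 0.739, 0.0]
force: [0.2, -0.5, 6.3]
gripper_width: 0.114
grip_force: 59.3
```

{"op": "step_arm", "data": {
  "rows": [1,0,0,0,0,1,0,0,-2,0,1,0,0,-5,0,1,0,0,-8,0,1,0,0,-11,0,1,0,0,-11,0,1,0,0,-11,0,1,0,0,-11,0,1,0,0,-11,0,1,0,0,-11,0]
}}

```text
time_s: 3.15
tcp_pos: [437.4, -171.9, 112.1]
ee_rot: [-0.001, 0.674, 0.739, -0.0]
force: [0.3, -0.1, -3.9]
gripper_width: 0.114
grip_force: 58.5
```

```bash
cat >> h.py <<'E'
def barfit(c,far=False):
    P=cloud(c); g=c["frame"].max(2).astype(int); return P,g
E
python3 - <<'E'
from station import env
from h import *
for n in ("top","side","wrist"):
    c=env.capture(n); pickle.dump(c,open(n+".pkl","wb"))
print(env.sense()["tcp_pos"])
c=pickle.load(open("wrist.pkl","rb"));cv2.imwrite("pics/w1.png",c["frame"][:,:,::-1])
c=pickle.load(open("top.pkl","rb")); P=cloud(c)
m=(P[:,:,2]>8)&(P[:,:,0]>400)&(P[:,:,0]<460)&(P[:,:,1]<130)&(P[:,:,1]>-90); Q=P[m]
for y in range(-80,120,20):
    k=Q[abs(Q[:,1]-y)<8]
    if len(k): print(y,k.mean(0).round(1),np.median(k[:,2]).round(1))
E
```

```text
[ 437.85527941 -172.21942789  112.68780606]
-80 [409.2 -82.1 506. ] 564.6
-60 [423.8 -59.6  96.3] 96.6
-40 [421.6 -39.3  92.7] 92.8
-20 [419.8 -20.5  88.5] 88.7
0 [417.6  -0.5  84.7] 84.9
20 [415.4  20.4  80.8] 81.1
40 [413.4  41.2  75.3] 76.4
60 [411.6  59.7  69.5] 69.6
80 [410.7  80.3  66. ] 65.6
```

View pics/w1.png

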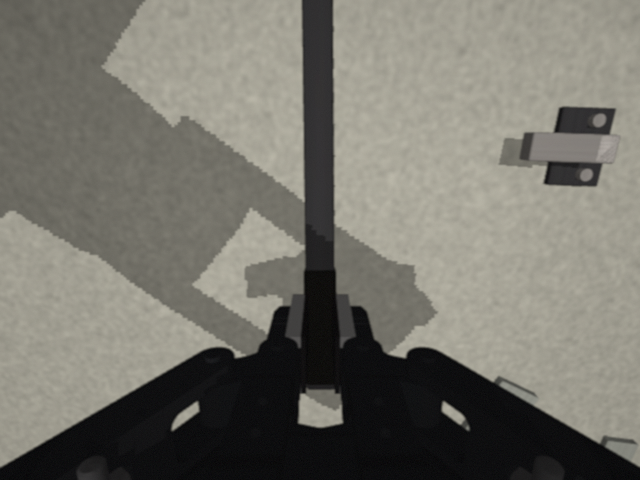

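The wrist view shows the bar held centrally at (320,330) and the catch at right at (570,145). From the depth data the bar already droops about 0.2 rad tip-down in the pads. I need about 0.33, so I'll jerk it upwards during the transit.

{"op": "step_arm", "data": {
  "rows": [1,0,0,-5,0,1,0,0,-7,0,1,0,0,-8,0,1,0,1,-8,0,1,-1,3,-8,4,1,-2,6,-8,10.7,1,-2.7,9.1,-8,10.7,1,-2.7,9.1,-8,10.7,1,-2.7,9.1,-8,10.7,1,-2.7,9.1,-8,10.7]
}}

```text
time_s: 4.3
tcp_pos: [530.2, -190.1, 191.6]
ee_rot: [-0.002, 0.74, 0.673, -0.001]
force: [0.5, 0.2, -3.9]
gripper_width: 0.115
grip_force: 59.1
```

```bash
cat > bar.py <<'E'
from station import env
from h import *
import sys
y0,y1=float(sys.argv[1]),float(sys.argv[2]); x0,x1=float(sys.argv[3]),float(sys.argv[4])
c=env.capture("wrist"); P=cloud(c); g=c["frame"].max(2)
m=(g<90)&(P[:,:,2]>float(sys.argv[5]))&(P[:,:,0]>x0)&(P[:,:,0]<x1)&(P[:,:,1]<y1)&(P[:,:,1]>y0); Q=P[m]
for y in np.arange(y0,y1,15):
    k=Q[abs(Q[:,1]-y)<4]
    if len(k)>5: print(y,np.median(k,0).round(1),"x",k[:,0].min().round(1),k[:,0].max().round(1))
if len(Q):
    v,u=np.nonzero(m); print("n",len(Q),"maxy",Q[:,1].max().round(1)); f=np.polyfit(Q[:,1],Q[:,2],1); print("slope z",f.round(3),"x",np.polyfit(Q[:,1],Q[:,0],1).round(3))
plan(env,*[float(a) for a in sys.argv[6:10]])
cv2.imwrite("/tmp/w.png",c["frame"][:,:,::-1]); pickle.dump(c,open("wrist.pkl","wb"))
E
python3 bar.py -120 150 500 590 60 531 -160 150 84.6
```

```text
-120.0 [ 537.4 -116.6  333.7] x 531.2 542.6
-105.0 [ 538.1 -105.   159.9] x 532.2 544.1
-90.0 [539.6 -90.1 153.6] x 533.5 545.5
-75.0 [541.2 -75.  147.1] x 534.9 547.0
-60.0 [542.3 -60.3 140.9] x 536.7 548.4
n 3924 maxy -56.4
slope z [-1.245 52.001] x [9.5000e-02 5.4818e+02]
at [ 530.2 -190.3  192.1] ang 84.6 -> cm [ 3.02 -0.2   4.22] turn -0.0
```

{"op": "step_arm", "data": {
  "rows": [1,1,-0.1,1,0,1,2,-0.3,2,0,1,3,-0.4,3,0,1,3.5,-0.4,4,0,1,3.6,-0.4,5,0,1,3.6,-0.4,5.5,0,1,3.6,-0.4,6,0,1,3.6,-0.4,6,0,1,3.6,-0.4,6,0,1,3.6,-0.4,6,0]
}}

```text
time_s: 5.35
tcp_pos: [531.0, -155.1, 133.7]
ee_rot: [0.0, 0.74, 0.673, 0.0]
force: [-0.0, 0.4, -3.1]
gripper_width: 0.113
grip_force: 59.1
```

```bash
python3 bar.py -75 115 520 585 26 531 -122 115 84.6; python3 - <<'E'
from station import env
from h import *
c=env.capture("side"); pickle.dump(c,open("side.pkl","wb"))
u=proj(c,[[552,100,20]])[0].astype(int); print(u)
a=c["frame"][u[1]-70:u[1]+70,u[0]-90:u[0]+90]; cv2.imwrite("pics/s2.png",cv2.resize(a,None,fx=4.2,fy=4.2,interpolation=2)[:,:,::-1])
E
```

```text
-75.0 [538.7 -73.  102.9] x 533.0 544.5
-60.0 [540.2 -60.   97.3] x 534.5 546.0
-45.0 [541.7 -45.   90.8] x 535.9 547.5
-30.0 [543.1 -30.   84.4] x 537.2 549.0
n 3010 maxy -21.5
slope z [-0.433 71.357] x [9.70000e-02 5.45988e+02]
at [ 530.9 -155.   133.7] ang 84.6 -> cm [ 3.29 -0.31  1.87] turn -0.0
[289 279]
```

View pics/s2.png

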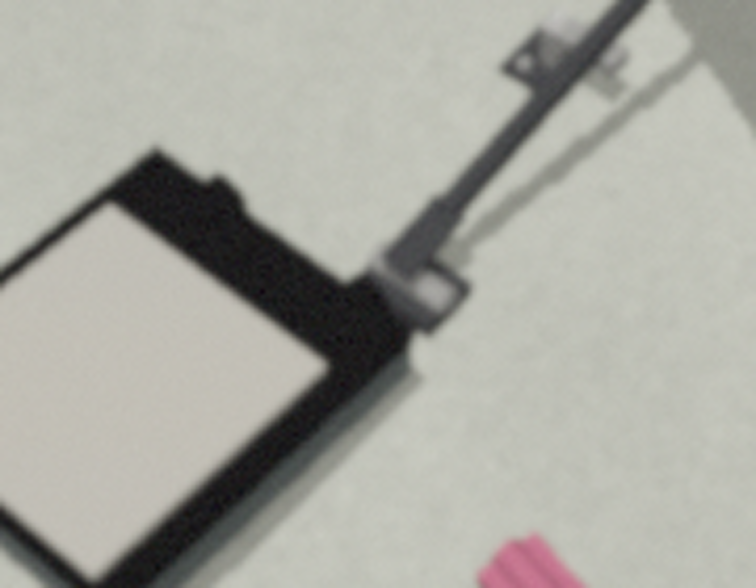

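The side view shows the bar tip at crop (400,255), just over the fulcrum and in front of the stirrer below the knob. Next I'll slide it in along its own slope.

{"op": "step_arm", "data": {
  "rows": [1,0.4,0,0.2,0,1,0.9,0,0.4,0,1,1.4,0,0.6,0,1,1.9,0,0.85,0,1,2.4,0,1.05,0,1,2.9,0,1.3,0,1,3.4,0,1.5,0,1,3.8,0,1.7,0,1,3.9,0,1.75,0,1,3.9,0,1.75,0]
}}

```text
time_s: 6.45
tcp_pos: [534.3, -115.7, 115.7]
ee_rot: [-0.0, 0.74, 0.673, -0.0]
force: [-0.1, -0.4, -3.3]
gripper_width: 0.11
grip_force: 59.0
```

```bash
python3 bar.py -45 115 520 585 26 531 -122 115 84.6; python3 -c "
from station import env;print(env.sense()['force'])"
```

```text
-45.0 [541.1 -41.9 257.7] x 535.5 546.8
-30.0 [542.4 -30.1  83.8] x 536.4 548.3
-15.0 [543.9 -15.1  77.5] x 537.8 549.8
0.0 [ 5.454e+02 -1.000e-01  7.090e+01] x 539.6 551.3
15.0 [546.5  14.2  64.8] x 540.9 552.6
n 3891 maxy 17.9
slope z [-1.294 68.597] x [9.90000e-02 5.45361e+02]
at [ 534.4 -115.9  115.9] ang 84.6 -> cm [-0.64 -0.28  0.09] turn -0.0
[ 0.12370031 -0.34512073 -2.77990484]
```

{"op": "step_arm", "data": {
  "rows": [1,-0.3,0,1,0,1,-0.6,0,2,0,1,-0.9,0,3,0,1,-1.2,0,4,0,1,-1.4,0,5,0,1,-1.6,0,6,0,1,-1.7,0,7,0,1,-1.8,0,7.5,0,1,-1.8,0,7.5,0,1,-1.8,0,7.5,0]
}}

```text
time_s: 7.5
tcp_pos: [533.5, -135.8, 40.8]
ee_rot: [0.001, 0.74, 0.673, -0.0]
force: [-0.4, -6.6, 2.8]
gripper_width: 0.109
grip_force: 62.6
```

```bash
python3 bar.py -60 115 520 585 26 531 -136 13 84.6; python3 -c "
from station import env;print(env.sense()['force'])"
```

```text
-60.0 [540.5 -58.   41.1] x 534.8 546.4
-45.0 [541.8 -44.9  40.3] x 535.8 547.7
-30.0 [543.3 -29.9  39.3] x 537.4 549.4
-15.0 [542.8 -18.5  38.4] x 538.6 550.0
n 4213 maxy -17.4
slope z [-0.067 37.3  ] x [9.30000e-02 5.45973e+02]
at [ 533.6 -135.8   40.9] ang 84.5 -> cm [-0.04 -0.26  2.79] turn -0.1
[-0.85983099 -6.14905588  2.86538459]
```

{"op": "step_arm", "data": {
  "rows": [1,0,0,0.5,0,1,0,0,1,0,1,0,0,1.5,0,1,0,0,2,0,1,0,0,2.4,0,1,0,0,2.6,0,1,0,0,2.8,0,1,0,0,2.8,0,1,0,0,2.8,0,1,0,0,2.8,0]
}}

```text
time_s: 8.55
tcp_pos: [533.9, -136.8, 13.2]
ee_rot: [0.002, 0.74, 0.673, -0.0]
force: [-0.7, -10.7, 3.2]
gripper_width: 0.112
grip_force: 62.9
```

```bash
cat > lev.py <<'E'
from station import env
from h import *
c=env.capture("top"); P=cloud(c); h=P[:,:,2]
pickle.dump(c,open("top.pkl","wb"))
m=(h>40)&(h<110)&(P[:,:,0]>500)&(P[:,:,0]<695)&(P[:,:,1]>100)&(P[:,:,1]<330)
m=cv2.erode(m.astype(np.uint8),np.ones((5,5)))>0
Q=P[m&(c["frame"].max(2)>110)]
A=np.c_[Q[:,:2],np.ones(len(Q))]; print("plate n",len(Q),"plane",np.linalg.lstsq(A,Q[:,2],rcond=None)[0].round(4),"mean",Q.mean(0).round(1))
print(env.sense()["force"].round(1))
E
python3 bar.py -85 115 520 600 20 565 -136 13 94.4;python3 lev.py
```

```text
-85.0 [571.8 -83.3  27.6] x 532.7 599.9
-70.0 [539.8 -69.9  23. ] x 533.9 545.8
-55.0 [541.2 -55.   23.9] x 535.2 547.1
-40.0 [542.6 -39.9  24.8] x 536.6 548.6
-25.0 [543.6 -26.3  25.7] x 537.9 549.9
n 7844 maxy -22.9
slope z [-0.108 24.01 ] x [-2.18000e-01  5.33141e+02]
at [ 533.9 -136.8   13.2] ang 84.6 -> cm [0.37 3.09 0.03] turn -9.8
plate n 3505 plane [-5.40000e-03 -3.44000e-02  8.41977e+01] mean [596.8 242.7  72.7]
[  0.5 -10.9   3. ]
```

{"op": "step_arm", "data": {
  "rows": [1,0,0.4,0,-1.1,1,0,0.8,0,-2.2,1,0.1,1.2,0,-3.3,1,0.1,1.6,0,-4.4,1,0.2,2,0,-5.6,1,0.2,2.4,0,-6.8,1,0.3,2.8,0,-7.8,1,0.3,3.05,0,-8.4,1,0.3,3.05,0,-8.4,1,0.3,3.05,0,-8.4]
}}

```text
time_s: 9.65
tcp_pos: [564.7, -136.1, 13.2]
ee_rot: [0.002, 0.689, 0.725, -0.0]
force: [0.0, -7.1, 3.7]
gripper_width: 0.115
grip_force: 63.0
```

```bash
python3 bar.py -85 115 520 600 20 565 -136 13 93;python3 lev.py
```

```text
-85.0 [568.5 -83.4  27.3] x 554.2 599.9
-70.0 [561.4 -70.   23. ] x 555.7 567.3
-55.0 [560.8 -54.9  23.9] x 554.8 566.7
-40.0 [560.  -40.   24.9] x 554.2 565.9
-25.0 [559.5 -25.8  25.7] x 553.5 565.3
n 7886 maxy -22.2
slope z [-0.093 24.54 ] x [-1.69000e-01  5.53063e+02]
at [ 564.7 -136.1   13.2] ang 92.9 -> cm [0.01 0.03 0.02] turn -0.1
plate n 3500 plane [-5.30000e-03 -3.62000e-02  8.46998e+01] mean [593.2 242.3  72.8]
[ 0.3 -7.1  3.1]
```

{"op": "step_arm", "data": {
  "rows": [1,0,0,-0.15,0,1,0,0,-0.3,0,1,0,0,-0.45,0,1,0,0,-0.45,0,1,0,0,-0.45,0,0.3,0,0,-0.45,0,0.3,0,0,-0.45,0,0.3,0,0,-0.45,0,0.3,0,0,-0.45,0,0.3,0,0,-0.45,0]
}}

```text
time_s: 10.75
tcp_pos: [563.2, -133.4, 17.3]
ee_rot: [-0.0, 0.688, 0.725, 0.0]
force: [0.5, -0.3, 0.3]
gripper_width: 0.348
grip_force: 0.0
```

```bash
python3 bar.py -85 115 520 600 20 584 -332 150 67.6;python3 lev.py
```

```text
-85.0 [569.3 -83.3  27.4] x 554.2 599.9
-70.0 [561.3 -69.9  25.2] x 555.6 567.2
-55.0 [560.6 -55.   25.9] x 554.9 566.5
-40.0 [559.9 -39.9  26.6] x 553.9 565.7
-25.0 [559.1 -24.9  27.3] x 553.3 565.0
n 7902 maxy -18.3
slope z [-0.072 27.496] x [-1.60000e-01  5.53578e+02]
at [ 563.2 -133.4   17.3] ang 93.0 -> cm [-19.94   1.04 -13.27] turn 25.4
plate n 3534 plane [-3.90000e-03 -3.16000e-02  8.24334e+01] mean [592.9 246.   72.4]
[-0.1 -0.2 -0.2]
```

{"op": "step_arm", "data": {
  "rows": [0,0,0,-3,0,-0.4,0,0,-7,0,-0.4,-2,0,-10,4,-0.4,-6,0,-11,10,-0.4,-10.5,-0.3,-11,17,-0.4,-15,-0.6,-11,25.4,-0.4,-19.5,-0.8,-10,25.4,-0.4,-23.8,-1.0,-9,25.4,-0.4,-23.8,-1.0,-8,25.4,-0.4,-23.8,-1.0,-8,25.4]
}}

```text
time_s: 11.85
tcp_pos: [564.2, -371.9, 95.0]
ee_rot: [-0.002, 0.832, 0.555, -0.0]
force: [-0.8, 1.0, -0.4]
gripper_width: 0.702
grip_force: 0.0
```

```bash
python3 - <<'E'
from station import env
from h import *
c=env.capture("wrist"); P=cloud(c); h=P[:,:,2]; pickle.dump(c,open("wrist.pkl","wb"))
m=((h>4)&(h<12)&(P[:,:,0]>500)&(P[:,:,0]<650)&(P[:,:,1]<-240)&(P[:,:,1]>-420)).astype(np.uint8)
n,l,s,_=cv2.connectedComponentsWithStats(m); k=1+s[1:,4].argmax(); Q=P[l==k]
r=cv2.minAreaRect(Q[:,:2].astype(np.float32)); print(r,cv2.boxPoints(r).round(1).tolist())
plan(env,566.5,-374.5,3,67.6)
E
python3 lev.py
```

```text
((585.3280029296875, -332.7008056640625), (120.39138793945312, 36.15357971191406), 67.97633361816406) [[546.0, -381.70001220703125], [579.5, -395.29998779296875], [624.7000122070312, -283.70001220703125], [591.0999755859375, -270.1000061035156]]
at [ 564.8 -371.    96. ] ang 67.5 -> cm [-0.28  0.32  9.3 ] turn -0.1
plate n 3484 plane [-5.40000e-03 -3.17000e-02  8.33135e+01] mean [593.2 243.2  72.4]
[ 0.4 -0.1 -0.4]
```

{"op": "step_arm", "data": {
  "rows": [-0.4,-0.2,0.15,4,0.4,-0.4,-0.2,0.15,7,0.4,-0.4,-0.2,0.15,8.7,0.4,-0.4,-0.2,0.15,9.3,0.4,-0.4,-0.2,0.15,9.6,0.4,-0.4,-0.2,0.15,9.6,0.4,1,-0.2,0.15,9.6,0.4,1,-0.2,0.15,9.6,0.4,1,-0.2,0.15,9.6,0.4,1,-0.2,0.15,9.6,0.4]
}}

```text
time_s: 12.95
tcp_pos: [567.3, -374.9, 3.3]
ee_rot: [0.001, 0.833, 0.553, 0.0]
force: [0.4, 0.7, 5.4]
gripper_width: 0.389
grip_force: 59.6
```

{"op": "step_arm", "data": {
  "rows": [1,0,0,-4,0,1,0,0,-8.5,0,1,4.6,-1.6,-10.5,0,1,9.2,-3.2,-11,0,1,13.8,-4.8,-11,-5,1,17.9,-6.3,-11,-10,1,22,-7.8,-11,-15,1,26,-9.2,-11,-19,1,30.8,-8.4,-11,-22,1,35.5,-7.6,-11,-22]
}}

```text
time_s: 13.95
tcp_pos: [634.2, -15.9, 112.2]
ee_rot: [0.0, 0.712, 0.702, 0.0]
force: [0.5, -0.3, -1.1]
gripper_width: 0.392
grip_force: 59.9
```

```bash
cat > st.py <<'E'
from station import env
from h import *
c=env.capture("top"); P=cloud(c); h=P[:,:,2]; f=c["frame"]
m=(h>55)&(h<100)&(P[:,:,0]>500)&(P[:,:,0]<695)&(P[:,:,1]>100)&(P[:,:,1]<335)&(f.max(2)>115)
n,l,s,_=cv2.connectedComponentsWithStats(m.astype(np.uint8)); k=1+s[1:,4].argmax(); Q=P[l==k]
print("plate",cv2.minAreaRect(Q[:,:2].astype(np.float32)),Q.mean(0).round(1))
b=P[(h>45)&(h<100)&(P[:,:,0]>480)&(P[:,:,0]<720)&(P[:,:,1]>100)&(P[:,:,1]<345)]
for y in (140,180,220,260,300):
    k=b[abs(b[:,1]-y)<6]; print(y,"x",np.percentile(k[:,0],[0.5,99.5]).round(1))
for x in (530,600,670):
    k=b[abs(b[:,0]-x)<6]; print(x,"y",np.percentile(k[:,1],[.5,99.5]).round(1))
E
python3 st.py
python3 - <<'E'
from h import *
c=pickle.load(open("top.pkl","rb"))
E
python3 - <<'E'
from station import env
from h import *
plan(env,641,0,6,90)
c=env.capture("wrist"); P=cloud(c); h=P[:,:,2]; z=env.sense()["tcp_pos"][2]
m=(h>z-30)&(h<z+30)&(c["frame"].max(2)>90)&(abs(P[:,:,0]-640)<60)
Q=P[m]; print(len(Q)); r=cv2.minAreaRect(Q[:,:2].astype(np.float32)); print(r,Q.mean(0))
cv2.imwrite("pics/w3.png",c["frame"][:,:,::-1])
E
```

```text
plate ((595.7132568359375, 248.97152709960938), (152.58372497558594, 153.06210327148438), 87.36327362060547) [596.2 251.1  72.1]
at [638.   -9.2 112.4] ang 89.4 -> cm [ 0.88  0.23 10.65] turn -0.6
29031
((638.0798950195312, 37.00478744506836), (120.2771987915039, 60.92689895629883), 89.30072784423828) [638.64333413  44.94953255 116.29201474]Traceback (most recent call last):
  File "st.py", line 9, in <module>
    k=b[abs(b[:,1]-y)<6]; print(y,"x",np.percentile(k[:,0],[0.5,99.5]).round(1))
                                      ~~~~~~~~~~~~~^^^^^^^^^^^^^^^^^^^
    return _quantile_unchecked(
        a, q, axis, out, overwrite_input, method, keepdims, weights)
    return _ureduce(a,
                    func=_quantile_ureduce_func,
    ...<5 lines>...
                    overwrite_input=overwrite_input,
                    method=method)
    r = func(a, **kwargs)
    result = _quantile(arr,
                       quantiles=q,
    ...<2 lines>...
                       out=out,
                       weights=wgt)
    slices_having_nans = np.isnan(arr[-1, ...])
                                  ~~~^^^^^^^^^
IndexError: index -1 is out of bounds for axis 0 with size 0
```

View pics/w3.png

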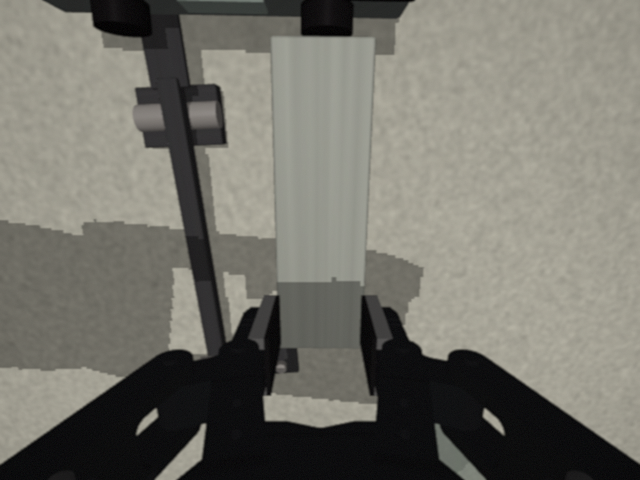

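The wrist view shows the shim held straight, from (272,38) to (375,345), with its lead end near the front of the stirrer. The two knobs are at (120,15) and (327,15). The bar lies across the fulcrum at (178,115) and runs under the catch. The shim side needs the knob's position, so I'll measure that.

```bash
python3 - <<'E'
from station import env
from h import *
c=env.capture("wrist"); P=cloud(c); h=P[:,:,2]; g=c["frame"].max(2)
for a,b in ((525,570),(620,670)):
    m=(h>38)&(h<75)&(P[:,:,0]>a)&(P[:,:,0]<b)&(P[:,:,1]>90)&(P[:,:,1]<118)&(g<60)
    Q=P[m]; print(len(Q),np.percentile(Q[:,0],[1,50,99]).round(1),Q[:,1].min().round(1),np.median(Q,0).round(1))
    v,u=np.nonzero(m); print(u.min(),u.max(),v.min(),v.max())
m=(h>45)&(h<90)&(P[:,:,1]>112); Q=P[m]
for x in range(520,700,15):
    k=Q[abs(Q[:,0]-x)<4]
    if len(k)>5: print(x,np.percentile(k[:,1],3).round(1))
plan(env,641,0,6,90)
E
```

```text
960 [531.3 544.2 555.4] 115.0 [544.2 116.1  54.8]
96 154 7 29
1241 [630.4 642.5 654.7] 112.5 [642.5 113.7  58.1]
305 356 5 33
535 115.8
550 115.5
580 124.9
595 124.3
610 124.2
625 125.1
640 113.0
655 112.8
670 123.9
at [634.9 -14.7 111.6] ang 89.4 -> cm [ 1.48  0.58 10.56] turn -0.6
```

{"op": "step_arm", "data": {
  "rows": [1,0.7,0.2,3,-0.8,1,1.2,0.4,6,-0.8,1,1.2,0.4,8.5,-0.8,1,1.2,0.4,10,-0.8,1,1.2,0.4,10.5,-0.8,1,1.2,0.4,10.65,-0.8,1,1.2,0.4,10.65,-0.8,1,1.2,0.4,10.65,-0.8,1,1.2,0.4,10.65,-0.8,1,1.2,0.4,10.65,-0.8]
}}

```text
time_s: 15.1
tcp_pos: [638.5, -5.7, 5.6]
ee_rot: [0.001, 0.707, 0.707, 0.0]
force: [0.1, -0.6, -1.1]
gripper_width: 0.396
grip_force: 60.0
```

```bash
python3 - <<'E'
from station import env
from h import *
c=env.capture("wrist"); P=cloud(c); h=P[:,:,2]
m=(h>4)&(h<16)&(c["frame"].max(2)>90)&(abs(P[:,:,0]-640)<40)&(P[:,:,1]<150)&(P[:,:,1]>10); m=cv2.erode(m.astype(np.uint8),np.ones((3,3)))>0
Q=P[m]; print(cv2.minAreaRect(Q[:,:2].astype(np.float32)),np.polyfit(Q[:,1],Q[:,2],1),Q.max(0))
plan(env,638.8,65,5,90); print(env.sense()["force"])
E
```

```text
((638.5663452148438, 55.1804084777832), (90.13804626464844, 35.37055587768555), 89.35974884033203) [-7.53334578e-03  9.57413380e+00] [656.59649718 100.39598439  11.70465011]
at [638.4  -5.7   5.4] ang 90.0 -> cm [7.07 0.04 0.04] turn -0.0
[-1.00642113 -0.1859798  -1.6188908 ]
```

{"op": "step_arm", "data": {
  "rows": [1,0.8,0,0,0,1,1.6,0,0,0,1,2.4,0,0,0,1,3.2,0,0,0,1,4,0,0,0,1,4.8,0,0,0,1,5.6,0,0,0,1,6.4,0,0,0,1,7,0,0,0,1,7,0,0,0]
}}

```text
time_s: 16.15
tcp_pos: [638.0, 65.4, 4.8]
ee_rot: [-0.0, 0.707, 0.707, 0.0]
force: [0.2, 0.5, -0.4]
gripper_width: 0.39
grip_force: 60.0
```

```bash
cat > k.py <<'E'
from station import env
from h import *
c=env.capture("wrist"); P=cloud(c); h=P[:,:,2]; g=c["frame"].max(2)
for a,b in ((525,570),(620,670)):
    m=(h>38)&(h<75)&(P[:,:,0]>a)&(P[:,:,0]<b)&(P[:,:,1]>90)&(P[:,:,1]<120)&(g<60); Q=P[m]
    if len(Q)>20: print("knob",len(Q),np.percentile(Q[:,0],[1,50,99]).round(1),Q[:,1].min().round(1))
m=(h>2)&(h<16)&(g>90)&(abs(P[:,:,0]-640)<40)&(P[:,:,1]<170)&(P[:,:,1]>0); m=cv2.erode(m.astype(np.uint8),np.ones((3,3)))>0
Q=P[m]
if len(Q): print("shim",cv2.minAreaRect(Q[:,:2].astype(np.float32)),Q.min(0),Q.max(0),np.median(Q[:,2]))
s=env.sense(); print(s["tcp_pos"],s["force"])
cv2.imwrite("/tmp/w.png",c["frame"][:,:,::-1])
E
python3 k.py
```

```text
knob 418 [553.3 555.2 556.5] 115.7
knob 2318 [630.8 642.4 654.2] 113.4
shim ((638.2489624023438, 81.15582275390625), (61.40179443359375, 44.84682083129883), 81.38846588134766) [614.88650794  52.26102449   6.64508843] [660.24047597 114.29580257  15.5606837 ] 8.71892573320747
[638.03992386  64.80569586   4.78630783] [ 0.11063856  0.27357191 -2.19835712]
```

{"op": "step_arm", "data": {
  "rows": [1,0,0,0.1,0,1,0,0,0.1,0,0.0,0,0,0.1,0,-0.15,0,0,0.1,0,-0.15,0,0,0.1,0,-0.15,0,0,0,0,-0.15,-0.3,0,-2,0,-0.15,-1,0,-6,0,-0.15,-3,-1,-10,0,-0.15,-6,-2,-11,0]
}}

```text
time_s: 17.2
tcp_pos: [620.8, 4.7, 120.0]
ee_rot: [0.003, 0.706, 0.708, 0.003]
force: [1.3, -0.9, 1.4]
gripper_width: 0.572
grip_force: 0.0
```

```bash
python3 k.py; python3 bar.py -85 115 520 600 20 564 -136 16 93; python3 lev.py
```

```text
knob 866 [531.6 545.  555.4] 115.3
knob 1102 [630.1 641.9 654.5] 112.6
shim ((637.7322387695312, 90.2220458984375), (78.75100708007812, 34.68825912475586), 89.46633911132812) [620.10357192  50.80284156   4.61568212] [655.30861397 129.71105585  10.0416731 ] 7.397796947334797
[619.26053664  -0.66009416 119.87278791] [-1.13345664 -2.68361631 -0.37349643]
-85.0 [590.7 -83.   30.1] x 573.7 600.0
-40.0 [559.  -39.4  26.7] x 554.6 565.4
-25.0 [560.4 -24.9  27.2] x 553.7 565.2
-10.0 [569.9  -7.7 180.6] x 552.3 594.5
5.0 [573.9   6.5 175.9] x 552.0 594.5
20.0 [595.9  17.2 198.2] x 551.8 600.0
35.0 [557.7  34.9  30. ] x 550.8 562.4
50.0 [557.1  49.8  30.6] x 550.0 561.8
65.0 [556.1  65.2  31.4] x 548.7 561.1
80.0 [555.5  80.2  32. ] x 548.2 560.3
95.0 [554.8  95.1  30.1] x 542.9 564.3
110.0 [553.3 109.9  30.1] x 542.0 563.9
n 29184 maxy 115.0
slope z [ -0.982 166.149] x [-1.83000e-01  5.75778e+02]
at [619.    1.1 118. ] ang 89.8 -> cm [-13.7   -5.52  10.21] turn -3.2
plate n 2517 plane [-6.70000e-03 -2.95000e-02  8.35248e+01] mean [599.5 262.9  71.8]
[-0.5 -0.  -0.5]
```

{"op": "step_arm", "data": {
  "rows": [0,-4,-1.5,0,-1,0,-8,-3,0,-2,0,-12,-4.5,0,-3.1,0.3,-14,-5.4,1,-3.1,0.3,-14.05,-5.4,4,-3.1,0.3,-14.05,-5.4,7,-3.1,0.3,-14.05,-5.4,9,-3.1,0.3,-14.05,-5.4,9.8,-3.1,0.3,-14.05,-5.4,9.8,-3.1,0.3,-14.05,-5.4,9.8,-3.1]
}}

```text
time_s: 18.35
tcp_pos: [564.6, -135.9, 17.3]
ee_rot: [0.0, 0.688, 0.726, 0.0]
force: [0.7, 0.4, 0.3]
gripper_width: 0.353
grip_force: 0.0
```

```bash
python3 bar.py -115 0 540 585 15 564.8 -136 16 93; python3 lev.py; cp /tmp/w.png pics/w4.png
```

```text
-115.0 [ 569.7 -114.3   25. ] x 553.9 583.4
-85.0 [563.8 -83.9  27.1] x 552.4 585.0
-70.0 [561.4 -69.9  25.2] x 555.7 567.3
-55.0 [560.6 -55.   25.9] x 554.8 566.6
-40.0 [559.8 -39.9  26.5] x 554.2 565.8
-25.0 [559.3 -25.2  27.3] x 553.6 565.1
n 8607 maxy -20.9
slope z [-0.236 19.968] x [-9.90000e-02  5.55726e+02]
at [ 565.  -136.1   17.8] ang 93.1 -> cm [ 0.01 -0.02  0.18] turn 0.1
plate n 3492 plane [-6.60000e-03 -3.05000e-02  8.38106e+01] mean [594.5 247.   72.3]
[ 0.4 -0.6 -0.8]
```

View pics/w4.png

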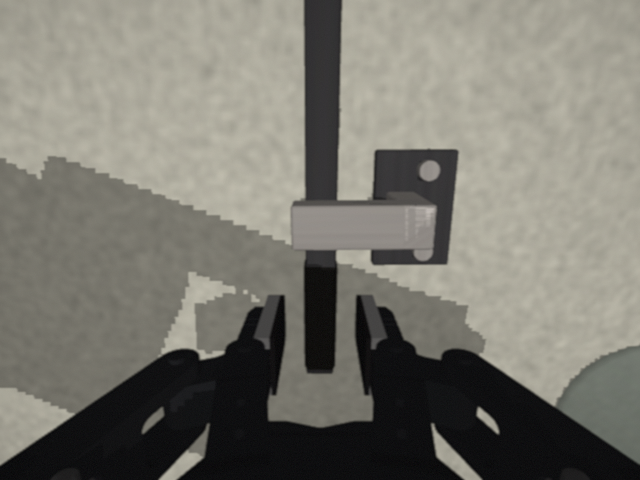

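The wrist view shows the bar's butt at (320,340) centred between the open fingers, with the bar under the catch arm at (360,225). Next I'll grip, press down and unhook.

{"op": "step_arm", "data": {
  "rows": [1,0,0,0,0,1,0,0,0,0,1,0,0,0,0,1,0,0,0,0,1,0,0,0.15,0,1,0,0,0.3,0,1,0,0,0.4,0,1,0,0,0.5,0,1,0,0,0.5,0,1,0,0,0.5,0]
}}

```text
time_s: 19.45
tcp_pos: [563.9, -136.1, 11.8]
ee_rot: [-0.0, 0.688, 0.726, -0.0]
force: [-0.7, -0.0, 2.9]
gripper_width: 0.114
grip_force: 58.7
```

```bash
python3 bar.py -75 0 540 585 15 564.8 -136 16 93; python3 lev.py
```

```text
-75.0 [561.  -73.   20.4] x 555.3 566.8
-60.0 [559.9 -61.6  21.8] x 554.7 566.2
-45.0 [559.9 -44.9  22.7] x 554.1 565.7
-30.0 [559.2 -29.9  23.8] x 553.3 565.0
n 6330 maxy -22.1
slope z [-0.374 11.719] x [-3.70000e-02  5.58165e+02]
at [ 564.  -136.1   11.8] ang 93.1 -> cm [ 0.01  0.08 -0.42] turn 0.1
plate n 3506 plane [-5.10000e-03 -4.14000e-02  8.61201e+01] mean [593.8 244.6  72.9]
[ 0.  -1.2  2.8]
```

{"op": "step_arm", "data": {
  "rows": [1,0,-0.4,0,1.1,1,0,-0.8,0,2.2,1,0,-1.2,0,3.3,1,0,-1.6,0,4.4,1,0,-2,0,5.6,1,0,-2.4,0,6.8,1,0,-2.8,0,7.8,1,-0.05,-3.1,0,8.4,1,-0.05,-3.1,0,8.4,1,-0.05,-3.1,0,8.4]
}}

```text
time_s: 20.55
tcp_pos: [532.1, -137.0, 11.5]
ee_rot: [-0.001, 0.739, 0.673, 0.0]
force: [0.7, 5.9, 1.8]
gripper_width: 0.111
grip_force: 58.7
```

```bash
python3 bar.py -75 0 520 585 15 534 -136 16 84.6; python3 lev.py
```

```text
-75.0 [538.1 -73.   20.4] x 532.3 544.1
-60.0 [539.1 -61.4  21.7] x 533.6 545.3
-45.0 [540.9 -45.   22.5] x 534.8 547.2
-30.0 [542.5 -29.8  23.7] x 536.4 548.6
n 6188 maxy -23.2
slope z [-0.369 10.887] x [9.60000e-02 5.45244e+02]
at [ 532.1 -137.    11.5] ang 84.6 -> cm [ 0.12  0.18 -0.45] turn 0.0
plate n 3412 plane [-5.70000e-03 -4.03000e-02  8.61183e+01] mean [595.3 245.1  72.8]
[0.5 6.5 2.5]
```

{"op": "step_arm", "data": {
  "rows": [1,0,0,-0.6,0,1,0,0,-1.2,0,1,0.05,0,-1.8,0,1,0.1,0,-2.5,0,1,0.1,0,-3.2,0,1,0.15,0,-4,0,1,0.2,0,-5,0,1,0.2,0,-5.8,0,1,0.2,0,-5.8,0,1,0.2,0,-5.8,0]
}}

```text
time_s: 21.65
tcp_pos: [533.4, -136.4, 70.1]
ee_rot: [0.0, 0.739, 0.674, 0.0]
force: [0.8, 1.0, -3.1]
gripper_width: 0.11
grip_force: 58.4
```

```bash
python3 bar.py -75 15 520 585 15 534 -136 16 84.6; python3 lev.py
```

```text
-75.0 [540.2 -73.   62.6] x 534.5 546.1
-60.0 [540.  -61.9  60.9] x 535.6 547.8
-45.0 [543.4 -44.9  57.9] x 537.4 549.5
-30.0 [545.1 -30.   55.4] x 538.9 551.1
-15.0 [546.1 -16.5  53. ] x 540.7 552.5
n 5250 maxy -13.6
slope z [-0.681 36.213] x [1.14000e-01 5.48413e+02]
at [ 533.1 -136.3   69.7] ang 84.7 -> cm [0.04 0.08 5.37] turn 0.1
plate n 3464 plane [-2.80000e-03  4.00000e-04  7.20623e+01] mean [594.8 239.5  70.5]
[ 0.1 -0.1 -3.8]
```

{"op": "step_arm", "data": {
  "rows": [1,-1.5,0,-0.3,0,1,-3,0,-0.55,0,1,-4.5,0,-0.8,0,1,-6,0,-1.1,0,1,-7.5,0,-1.4,0,1,-9,0,-1.7,0,1,-10,0,-2.2,0,1,-10,0,-4,0,1,-10,0,-6,0,1,-10,0,-8,0]
}}

```text
time_s: 22.75
tcp_pos: [523.6, -236.2, 150.5]
ee_rot: [-0.0, 0.739, 0.673, -0.0]
force: [-0.1, -0.5, -3.1]
gripper_width: 0.107
grip_force: 58.5
```

```bash
python3 lev.py; python3 bar.py -190 0 490 585 60 438 -190 80 95
```

```text
plate n 3673 plane [-2.20000e-03 -0.00000e+00  7.17996e+01] mean [593.3 239.2  70.5]
[ 1.  -0.4 -0.1]
-190.0 [ 531.1 -188.1  139.2] x 525.4 536.9
-175.0 [ 532.7 -174.9  134.5] x 526.8 538.8
-160.0 [ 531.5 -162.2  130.1] x 528.7 540.8
-145.0 [ 536.3 -145.   123.9] x 530.1 542.2
-130.0 [ 538.1 -130.1  118.6] x 531.9 544.1
-115.0 [ 539.9 -115.1  113.2] x 533.8 546.0
n 5549 maxy -106.9
slope z [-0.561 50.113] x [1.2200e-01 5.5393e+02]
at [ 525.7 -237.3  153. ] ang 84.7 -> cm [ 3.92 -9.22  7.24] turn -10.3
```

{"op": "step_arm", "data": {
  "rows": [1,0.8,-2,0,-2,1,1.6,-4.5,0,-5,1,2.8,-7,0,-8,1,3.9,-9.2,1,-10.3,1,3.9,-9.2,2.5,-10.3,1,3.9,-9.2,4,-10.3,1,3.9,-9.2,5,-10.3,1,3.8,-9.2,6,-10.3,1,3.5,-9.2,7,-10.3,1,3.2,-9.2,8,-10.3]
}}

```text
time_s: 23.85
tcp_pos: [435.5, -195.6, 69.1]
ee_rot: [-0.0, 0.676, 0.737, 0.0]
force: [0.6, 1.0, -2.3]
gripper_width: 0.106
grip_force: 60.8
```

```bash
python3 bar.py -150 60 400 480 8 438 -206 5 95
```

```text
-150.0 [ 431.5 -148.    59.8] x 425.6 437.1
-135.0 [ 430.3 -135.    56.7] x 424.4 436.2
-120.0 [ 428.9 -121.9   53.5] x 423.5 434.8
-105.0 [ 428.1 -105.    49.3] x 422.1 433.9
-90.0 [426.7 -90.   45.5] x 420.9 432.6
-75.0 [425.4 -75.   41.8] x 419.6 431.3
n 5976 maxy -68.9
slope z [-0.414 12.239] x [-8.00000e-02  4.19536e+02]
at [ 434.8 -195.7   67.7] ang 95.0 -> cm [-1.06  0.24  6.27] turn -0.0
```

{"op": "step_arm", "data": {
  "rows": [1,-0.2,0,1,0,1,-0.4,0,2,0,1,-0.6,0,3,0,1,-0.7,0,4,0,1,-0.8,0,5,0,1,-0.8,0,5.8,0,1,-0.8,0,6.3,0,1,-0.8,0,6.4,0,0.5,-0.8,0,6.4,0,0.2,-0.8,0,6.4,0]
}}

```text
time_s: 24.9
tcp_pos: [436.2, -203.4, 6.0]
ee_rot: [0.0, 0.676, 0.737, 0.0]
force: [0.4, -0.7, -1.4]
gripper_width: 0.395
grip_force: 0.0
```

{"op": "step_arm", "data": {
  "rows": [0,0,0,0,0,0,0,0,0,0,0,0,0,-1,0,0,0,0,-3,0,0,0,0,-6,0,0,-1,-1,-10,0,0,-4,-2,-14,0,0,-8,-4,-14,0,0,-12,-6,-14,0,0,-14,-6,-14,0]
}}

```text
time_s: 25.9
tcp_pos: [386.9, -351.3, 147.1]
ee_rot: [0.001, 0.677, 0.736, -0.001]
force: [0.4, 0.1, 0.6]
gripper_width: 0.5
grip_force: 0.0
```

```bash
python3 lev.py; python3 - <<'E'
from station import env
from h import *
c=env.capture("top"); P=cloud(c); h=P[:,:,2]; g=c["frame"].max(2)
def q(n,m):
    k,l,s,_=cv2.connectedComponentsWithStats(m.astype(np.uint8)); Q=P[l==1+s[1:,4].argmax()]
    print(n,len(Q),cv2.minAreaRect(Q[:,:2].astype(np.float32)),np.percentile(Q[:,2],[5,50,95]).round(1))
q("bar",(g<100)&(h<60)&(P[:,:,0]>390)&(P[:,:,0]<460)&(P[:,:,1]>-270)&(P[:,:,1]<130))
q("shim",(h>4)&(h<12)&(P[:,:,0]>610)&(P[:,:,0]<665)&(P[:,:,1]>30)&(P[:,:,1]<112))
q("stir",(h>40)&(h<90)&(P[:,:,0]>490)&(P[:,:,0]<700)&(P[:,:,1]>122)&(P[:,:,1]<345))
cv2.imwrite("pics/t9.png",c["frame"][:,:,::-1])
E
```

```text
plate n 3547 plane [1.00000e-04 2.00000e-04 7.03819e+01] mean [593.7 241.8  70.5]
[ 0.7 -2.5  0.4]
bar 666 ((427.7347106933594, -81.23226928710938), (21.221755981445312, 297.52081298828125), 5.246320724487305) [ 5.9 11.7 15.7]
shim 350 ((635.4505615234375, 79.46943664550781), (39.51878356933594, 65.2572021484375), 1.6533082723617554) [ 4.7  7.9 11.2]
stir 6344 ((595.4117431640625, 222.67787170410156), (182.9786834716797, 201.29150390625), 0.07392258942127228) [60.8 68.7 73.5]
```

View pics/t9.png

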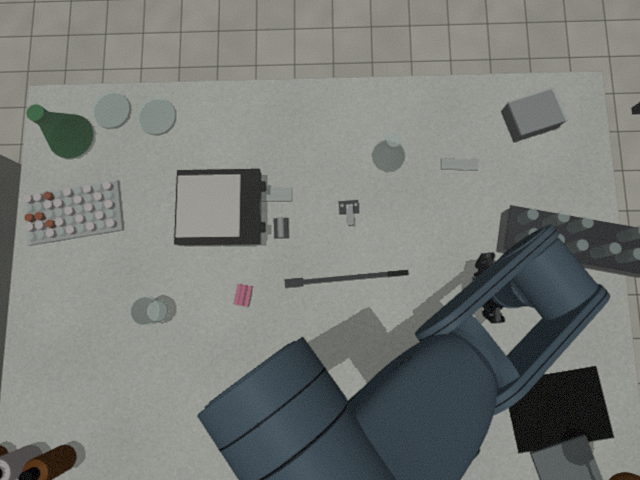

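The top view shows the stirrer level and in place at (220,207), with the shim protruding from under its front at (280,194). The bar lies flat and clear at (345,278), and the glassware is undisturbed. I'm handing in.

```bash
python3 -c "
from station import env;print(env.sign_off())"
```

```text
the job is handed in; nothing more can be done
None
```

I finished the job and handed it in, but sign-off returned no verdict: by camera the stirrer stands level on the shim, the bar lies flat and well clear of it, and the glassware is undisturbed.

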